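Seal a food tray with the two-button start

TASK

Without picking anything up, push the lidded food tray along the sealer's bed with the fingertips until it is fully home against the back stop, and only then press the two start buttons on the control box together, one fingertip on each, never one by itself. Keep both fully down for three seconds, then let go and draw clear; leave the bottle, the jar and the skewer cup alone.

Things in the scene. Friction and masses are not known exactly. Their poses are not given: they have to be found in the camera images.
- sealer: Tray sealer, fixed on the left or right. Metal bed 400 x 150 mm, surface at z = 20; guide rails 118 apart, tops at z = 38; back stop's near face at x = 180. Over the far end a white sealing head on posts: x 90 to 200, y -95 to 95, underside z = 80, film roll to z = 172 (all mm). Origin: under the bed's centre, on the work surface; x along the bed towards the stop, y across, z up.
- tray: Loose black takeaway tray with white lid, 160 (x) x 110 (y) x 52 (z) mm, 0.28 to 0.56 kg, on the bed between the rails, its axes along the sealer's. Origin: centre of its underside. It slides towards the stop with 1 to 5 N of push; fully home (far face on the stop) its origin is at x = 100 mm in the sealer's frame and its near 70 mm still stand out in front of the head.
- tray_near_face (a point): Middle of the tray's upright near face (80 mm from its origin in -x, 30 mm above its underside): where to push. The face is 44 mm tall.
- pod: Control box, fixed: a white box 100 (x) x 160 (y) x 50 (z) mm, with two round grey buttons on top and an upright metal ridge between them. Origin: centre of its underside, on the work surface; the buttons are at y = +30 and -30 mm. The ridge is 70 (x) x 10 (y) mm, its top 82 mm above the work surface, 8 mm above the caps.
- start_left_top (a point): Centre of the top of the left (+y) start button, a flat round cap 30 mm across, 74 mm above the work surface when up; it moves with the cap. The button centres are 60 mm apart.
- start_right_top (a point): Centre of the top of the right (-y) start button, same size and height.
- start_left (a joint): How far the left button is pressed down, in m: 0 up, 0.008 fully down (the end of its travel). A spring pushes back with 1.2 N at first to 4 N when fully down and lifts it when let go. The collar round it ends 12 mm above the box.
- start_right (a joint): The same for the right button.
- bottle: White squeeze bottle, loose, 54 mm across, 155 mm tall; origin at the centre of its underside. Not to be disturbed.
- jar: Small jar with a steel cap, loose, 48 mm across, 70 mm tall, between sealer and control box; origin at the centre of its underside. Not to be disturbed.
- skewer_cup: Steel cup with bamboo skewers, loose, 68 mm across, 90 mm tall, skewers to 150 mm; origin at the centre of its underside. Not to be disturbed.
Things that resemble listed ones, but are neither listed nor needed, are in the scene too. Of the things like the tray, leave any that is pink; of the rest the smaller one is meant.

How it is judged:
On the way, in this order (a step that is already met when the one before it is completed fails the run):
1. the tray is fully home against the back stop (within 5 mm) (x of tray in the frame of sealer above 0.095 m), for 0.2 s.
2. both buttons are held down together by the fingers (each at least 6 of its 8 mm) for 2.7 s without a break (value of joint each of start_left, start_right above 0.006 m and contact force between the fingers and pod above 2 N and x of tray in the frame of sealer above 0.095 m), for 2.7 s.
At the end, for the whole second after the job is handed in: The tray lies flat and still on the bed, its far face within 5 mm of the back stop; both buttons are up again (within 1.5 mm); the bottle, jar and skewer cup stand upright within 30 mm of where they were (x of tray in the frame of sealer above 0.095 m and z of tray in the frame of sealer below 0.023 m and angle between tray's own z axis and vertical below 0.05 rad and linear speed of tray below 0.01 m/s and value of joint each of start_left, start_right below 0.0015 m and distance of each of bottle, jar, skewer_cup from where it was at the start of the episode below 0.03 m and angle between each of bottle, jar, skewer_cup's own z axis and vertical below 0.2 rad); the robot touches nothing.
It fails at once if the tray is lifted off the bed (over 12 mm) or tipped (z of tray in the frame of sealer above 0.032 m or angle between tray's own z axis and vertical above 0.2 rad).
It fails at once if a button is pressed (over 3 mm) before the tray is home (over 8 mm short) (not (x of tray in the frame of sealer above 0.092 m) and value of joint any of start_left, start_right above 0.003 m).
It fails at once if one button is pressed by itself (over 5 mm while the other is up within 1 mm) ((value of joint start_left above 0.005 m and value of joint start_right below 0.001 m) or (value of joint start_right above 0.005 m and value of joint start_left below 0.001 m)).
It fails at once if the bottle, jar or skewer cup is lifted, knocked over or moved by more than 30 mm (distance of any of bottle, jar, skewer_cup from where it was at the start of the episode above 0.03 m or angle between any of bottle, jar, skewer_cup's own z axis and vertical above 0.4 rad).
It also fails if it takes over 61 s, if anything falls off the work surface, if the arm or the gripper's body presses on something with over 40 N, if the wrist force passes 120 N, or if a joint passes its speed limit or range.

ROBOT

A 7-joint arm with a two-finger parallel gripper is mounted at the origin on the work surface. World frame = base frame: x ahead of the robot, y to its left, z up, the work surface at z = 0. Lengths are in m, angles in rad, forces in N, time in s.
With the tool pointing down it reaches from about 0.4 to 0.925 m from the base axis. Payload 5.6 kg.
Tool frame: the origin (TCP) lies at the centre of the arm's flange, where the gripper is bolted on; the fingertips stand 173 mm ahead of it and the grasp point (between the pads) lies 155 mm ahead of it; z points along the fingers, y is the line along which they close (so a half turn about z gives the same grasp; the last joint's range is limited). The gripper opens to 85 mm and grips with 20 to 120 N. Pads are 22 mm wide; open, the fingers measure 114 mm over their backs; the gripper's body (76 mm by 85 mm) begins 54 mm behind the grasp point. The pads swing forward as they close: fully open they stand 13 mm farther back than shut.
Start: joints at [-0.043, 0.468, -0.012, 1.603, 0.006, 1.071, -0.056], TCP at [0.65, -0, 0.405] pointing down, gripper open.
Joint ranges: [-2.53, 2.53], [-0.31, 2.02], [-1.57, 1.55], [0.28, 2.44], [-1.29, 4.43], [0.15, 1.84], [-2.92, 2.92]. Speed limits (rad/s): [2.57, 2.57, 3.14, 3.14, 3.14, 3.14, 3.14].

INTERFACE

Orientations are given as a unit quaternion [x, y, z, w].
In Python, from rig import * gives the robot as it stands.
- The arm moves only by the shell command python3 -m jog 'ROWS'. ROWS is JSON, a list of rows, each an object of numbers: "tx", "ty", "tz": the shift along the tool's x, y, z in mm; "wx", "wy", "wz": the turn, a rotation vector about the tool's x, y, z in rad; "jaw": the closure in counts, from 0 (fully open) to 255 (shut). In form: [{"tx": .., "ty": .., "tz": .., "wx": .., "wy": .., "wz": .., "jaw": ..}, ...]. A call has exactly 10 rows; each row is the pose to reach, as a shift and turn from the pose commanded when the call began, along the tool's axes at that moment; what a row does not reach only later rows make up. A row lasts 1/10 s, in which the tool goes at most 50 mm and 8.59 degrees, less where a joint would pass 70% of its speed; a pose out of reach is approached as far as the arm can. A call with a gripper value outside its range is refused whole. The fingers move at their own pace and stop on an object; the grip force is fixed at half the most. Time passes only in rows, so rows that repeat a pose let the fingers close, or fill a call up. It gives the time, the measured TCP pose, the force, the opening and the grip force at its end, in the units of the state.
- state(): the state, without advancing time (a new reading comes with each control period).
- get_image(name): name is "scene" or "side" or "wrist"; returns a dict with "color" (480x640x3 uint8, red, green, blue), "depth" (480x640 float32, m along the optical axis (not along the pixel's ray), 0 where there is no reading), "camera_matrix" (3x3 intrinsics, pixels), "world_to_cam" (4x4, takes a point from world to camera coordinates); the wrist camera has in their place "hand_eye" (4x4, takes a point from camera to tool coordinates, whose origin is the TCP and whose axes are the flange's). Camera axes: x right, y up, looking along -z (the intrinsics and any distortion apply to the point x, -y, -z); pixel columns grow to the right and rows downward; lengths in m; the calibration is good to about 2 mm. A picture is of the moment at which its call begins: read the wrist's pose just before it.
- job_done(): hands the job in; it is judged then, once.
The state is a dict: "t": time; "qpos": joint angles; "qvel": joint speeds; "joint_torque": joint torques, N m; "ee_pos": TCP position; "tool_rot": TCP orientation; "ft_force": force on the tool from outside, world axes, zero at the start; "moment": the same for the moment, N m; "grip_width": finger opening in m; "finger_force": force on a finger pad.
Only numpy, scipy, OpenCV 4.12 (cv2) and the standard library are available. Lean on these libraries where they do the work, as an engineer would, in place of code of your own. Each camera call takes 0.05 s, during which the arm holds its last target. There are 200 camera calls.

## Working session

There is one attempt and no reset: what is moved stays moved. The work goes in short steps, Python scripts to look and compute and a shell command to move; the robot and the scene stay as the last step left them, time stands still between calls to the robot, and variables do not carry over. Pictures are saved under pics/ and viewed, at most 10 in all, crops included, and the job is handed in when it is done.

```bash
mkdir -p pics; cat > h.py <<'E'
from rig import *
import numpy as np, cv2
def grab(n):
    s=state(); d=get_image(n); np.savez(f'pics/{n}.npz',**{k:d[k] for k in d}); cv2.imwrite(f'pics/{n}_{int(s["t"]*100)}.png',d['color'][:,:,::-1]); return d
def load(n): return dict(np.load(f'pics/{n}.npz'))
def cloud(d):
    K=d['camera_matrix']; z=d['depth']; v,u=np.mgrid[0:480,0:640]
    P=np.stack([(u-K[0,2])/K[0,0]*z,-(v-K[1,2])/K[1,1]*z,-z,np.ones_like(z)],-1)
    W=P@np.linalg.inv(d['world_to_cam']).T
    W=W[...,:3]; W[z==0]=np.nan; return W
E
python3 - <<'E'
from h import *
for n in('scene','side'):
    d=grab(n); print(np.linalg.inv(d['world_to_cam']).round(3).tolist(),[k for k in d])
s=state(); print(s)
E
ls pics
```

```text
[[-0.431, -0.701, 0.568, 1.31], [0.902, -0.332, 0.275, 0.303], [-0.005, 0.631, 0.776, 1.187], [0.0, 0.0, 0.0, 1.0]] ['color', 'depth', 'camera_matrix', 'world_to_cam']
[[0.979, 0.115, -0.168, 0.199], [-0.204, 0.551, -0.809, -1.422], [-0.0, 0.826, 0.563, 1.035], [0.0, 0.0, 0.0, 1.0]] ['color', 'depth', 'camera_matrix', 'world_to_cam']
{'t': 0.1, 'qpos': array([-0.04300377,  0.46830483, -0.01159944,  1.60353727,  0.00600912,
        1.07142126, -0.05627793]), 'qvel': array([ 6.53935823e-04, -6.83049413e-04,  1.35886027e-03, -1.25201665e-03,
       -8.51949318e-04, -6.08247051e-04,  5.23937662e-05]), 'joint_torque': array([ 1.06754396e-03, -5.33521950e+01,  2.19214533e-02, -2.51963443e+01,
        1.15740488e-02,  4.25570266e-03,  1.47225879e-06]), 'ee_pos': array([ 6.49771036e-01, -4.65419602e-05,  4.03820790e-01]), 'tool_rot': array([ 7.07119707e-01,  7.07093382e-01, -6.21714247e-04, -5.31963915e-04]), 'ft_force': array([0.41254512, 0.10471992, 0.41594097]), 'moment': array([ 0.03103551, -0.04888189, -0.05987167]), 'finger_force': 0.0, 'grip_width': 0.0856397234886493}
scene.npz
scene_0.png
side.npz
side_5.png
```

View pics/scene_0.png

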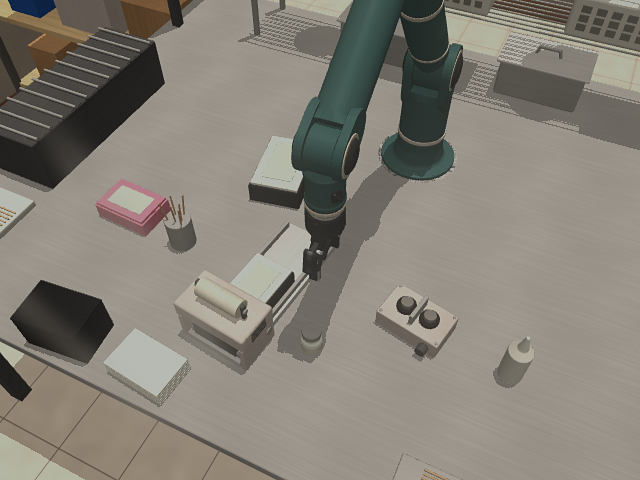

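View pics/side_5.png

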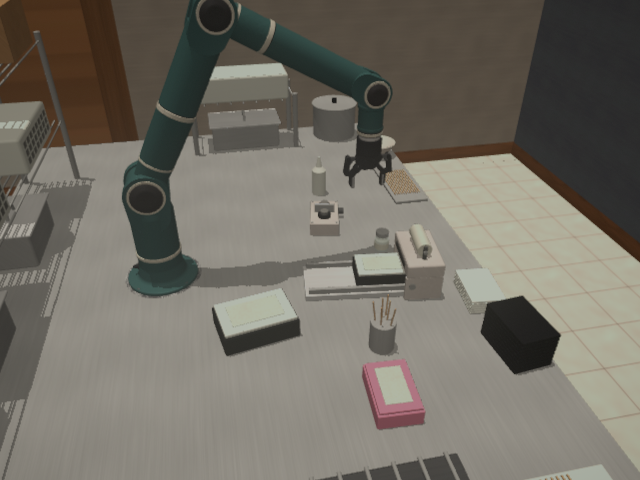

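Scene view: tray candidates are the large black one (278,172), the black one on the bed (262,280) and the pink one (132,207). The one on the bed is the smaller non-pink tray. The pod is at (417,318) with its buttons at (406,305) and (430,319), the jar at (312,340), the bottle at (515,362) and the cup at (180,230). Next I'll build a top-down map from the depth clouds.

```bash
cat > top.py <<'E'
from h import *
C=[];R=[]
for n in('scene','side'):
    d=load(n); C.append(cloud(d).reshape(-1,3)); R.append(d['color'].reshape(-1,3))
P=np.vstack(C);R=np.vstack(R);ok=np.isfinite(P).all(1);P=P[ok];R=R[ok]
np.savez('pics/pc.npz',P=P,R=R)
# top-down colour map, 2.5 px/2mm: x up .3-1.1 ; y .55..-.45
m=(P[:,0]>.3)&(P[:,0]<1.0)&(abs(P[:,1])<.5)&(P[:,2]<.2)
Q=P[m];c=R[m];o=np.argsort(Q[:,2]);Q=Q[o];c=c[o]
im=np.zeros((560,800,3),np.uint8)
u=((.5-Q[:,1])*800).astype(int);v=((1.0-Q[:,0])*800).astype(int)
for du in(0,1):
  for dv in (0,1): im[np.clip(v+dv,0,559),np.clip(u+du,0,799)]=c[:,::-1]
cv2.imwrite('pics/top.png',im)
d=load('scene');W=cloud(d)
for nm,(u,v) in dict(bl=(406,302),br=(430,316),jar=(312,332),head=(195,285),tray=(262,270),pod=(390,315),bed=(290,245),cup=(180,230),bottle=(515,362)).items(): print(nm,W[v,u].round(3))
def rect(a,zlo,zhi,x0,x1,y0,y1):
    s=a[(a[:,2]>zlo)&(a[:,2]<zhi)&(a[:,0]>x0)&(a[:,0]<x1)&(a[:,1]>y0)&(a[:,1]<y1)]
    print(len(s),cv2.minAreaRect((s[:,:2]*1000).astype(np.float32)))
S=C[0][np.isfinite(C[0]).all(1)]
p=W[315,390]
rect(S,.044,.055,p[0]-.15,p[0]+.15,p[1]-.15,p[1]+.12)
t=W[270,262]; rect(P,.066,.078,t[0]-.12,t[0]+.12,t[1]-.12,t[1]+.12)
E
python3 top.py
```

```text
bl [0.559 0.16  0.073]
br [0.573 0.221 0.075]
jar [0.718 0.001 0.069]
head [ 0.765 -0.254  0.151]
tray [ 0.616 -0.179  0.068]
pod [0.594 0.137 0.053]
bed [ 0.488 -0.173  0.022]
cup [ 0.598 -0.422  0.073]
bottle [0.616 0.415 0.093]
1636 ((597.9019165039062, 107.55487060546875), (171.02493286132812, 327.1883850097656), 23.95904541015625)
2638 ((651.98876953125, -186.27969360351562), (188.55096435546875, 165.7718048095703), 89.55232238769531)
```

View pics/top.png

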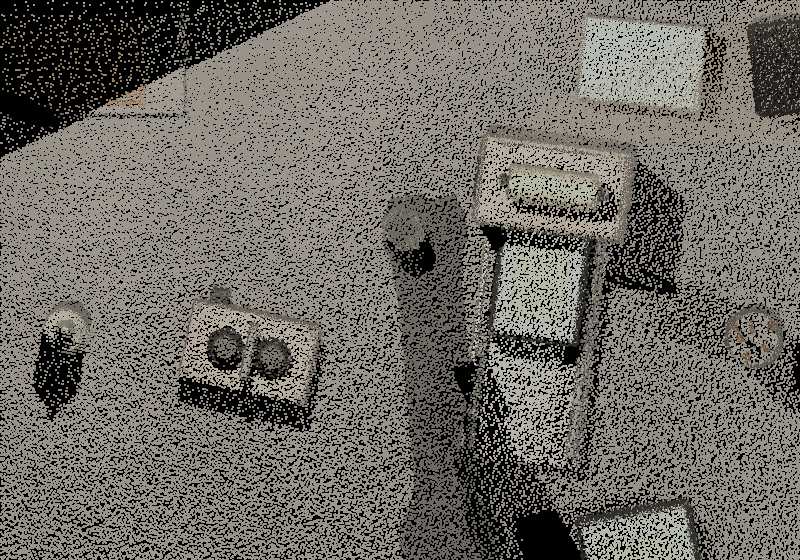

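The top-down map puts the sealer bed at (530,350) with its head at (555,190), the tray at (540,290), the pod at (250,345) and the jar at (405,225). The jar stands between the head and the pod. Now I'll fit the poses precisely.

```bash
cat > fit.py <<'E'
from h import *
z=np.load('pics/pc.npz');P=z['P'];R=z['R'].astype(int)
def sel(zlo,zhi,u0,u1,v0,v1,extra=None):
    y1=.5-u0/800;y0=.5-u1/800;x1=1-v0/800;x0=1-v1/800
    m=(P[:,2]>zlo)&(P[:,2]<zhi)&(P[:,0]>x0)&(P[:,0]<x1)&(P[:,1]>y0)&(P[:,1]<y1)
    return P[m],R[m]
def mr(s): return cv2.minAreaRect((s[:,:2]*1000).astype(np.float32))
h,_=sel(.085,.2,455,650,120,260); zz=np.histogram(h[:,2],20); print(zz[0],zz[1].round(3))
t,_=sel(.06,.09,480,610,215,360); print('lid',mr(t),np.median(t[:,2]))
p,_=sel(.042,.058,165,335,285,420); print('pod',mr(p),np.median(p[:,2]))
for n,b in dict(bl=(206,245,325,372),br=(254,295,333,380)).items():
    s,_=sel(.068,.079,*b); print(n,mr(s),s.mean(0).round(4),len(s))
s,_=sel(.079,.09,230,270,310,390);print('ridge',mr(s),len(s),s[:,2].max())
for n,b in dict(jar=(375,440,190,250)).items():
    s,_=sel(.06,.08,*b); print(n,mr(s))
hh,_=sel(.10,.20,455,650,120,260);print('head',mr(hh))
# rails z .033-.042
s,_=sel(.033,.042,450,620,240,480)
np.save('pics/rail.npy',s);
for lo,hi in((450,510),(570,620)):
    q=s[(s[:,1]<.5-lo/800)&(s[:,1]>.5-hi/800)]
    l=cv2.fitLine(q[:,:2].astype(np.float32),cv2.DIST_HUBER,0,.002,.01).ravel();print('rail',l,len(q),np.degrees(np.arctan2(l[1],l[0])),l[3]+(0.6-l[2])*l[1]/l[0])
E
python3 fit.py
```

```text
[ 141  155  177  166  178  188  204 1019 2179  371   26   35   51   97
  124  147  231  440  430   66] [0.085 0.09  0.094 0.099 0.104 0.108 0.113 0.117 0.122 0.127 0.131 0.136
 0.141 0.145 0.15  0.154 0.159 0.164 0.168 0.173 0.178]
lid ((645.8561401367188, -171.58905029296875), (159.3867950439453, 142.69654846191406), 82.54156494140625) 0.07112117979041921
pod ((566.4299926757812, 185.28262329101562), (167.6659698486328, 118.62271881103516), 77.08100128173828) 0.04854879033607762
bl ((562.0869750976562, 211.08287048339844), (49.417030334472656, 31.514074325561523), 61.77403259277344) [0.5659 0.2165 0.0727] 161
br ((558.8934326171875, 166.518798828125), (54.17277145385742, 31.79314613342285), 46.532142639160156) [0.5565 0.1611 0.0726] 164
ridge ((560.1983032226562, 186.4232940673828), (18.738571166992188, 69.75445556640625), 77.09820556640625) 120 0.08763047887983333
jar ((712.2471923828125, -4.740756988525391), (51.858245849609375, 45.255958557128906), 55.87955093383789)
head ((764.9407958984375, -190.76449584960938), (199.2836456298828, 116.607421875), 82.73292541503906)
rail [ 0.99288017 -0.11911736  0.57987285 -0.10284372] 392 -6.8411655 -0.105258405
rail [ 0.99288464 -0.1190801   0.58580345 -0.23203467] 510 -6.8390155 -0.23373732
```

```bash
python3 -m jog '[{"tx":-16,"ty":-12,"tz":8,"wz":-0.145,"jaw":90},{"tx":-32,"ty":-24,"tz":16,"wz":-0.29,"jaw":90},{"tx":-48,"ty":-36,"tz":24,"wz":-0.435,"jaw":90},{"tx":-64,"ty":-48,"tz":32,"wz":-0.58,"jaw":90},{"tx":-80,"ty":-60,"tz":40,"wz":-0.725,"jaw":90},{"tx":-96,"ty":-72,"tz":48,"wz":-0.87,"jaw":90},{"tx":-112,"ty":-84,"tz":56,"wz":-1.015,"jaw":90},{"tx":-128,"ty":-96,"tz":64,"wz":-1.16,"jaw":90},{"tx":-145,"ty":-108,"tz":72,"wz":-1.305,"jaw":90},{"tx":-162,"ty":-118,"tz":80,"wz":-1.449,"jaw":90}]'
python3 - <<'E'
from h import *
from scipy.spatial.transform import Rotation as Ro
s=state();d=grab('wrist');K=d['camera_matrix'];z=d['depth'];v,u=np.mgrid[0:480,0:640]
P=np.stack([(u-K[0,2])/K[0,0]*z,-(v-K[1,2])/K[1,1]*z,-z,np.ones_like(z)],-1)@d['hand_eye'].T
R=Ro.from_quat(s['tool_rot']).as_matrix(); W=P[...,:3]@R.T+s['ee_pos']; W[z==0]=np.nan
print(s['ee_pos'],s['tool_rot'],R.round(3).tolist(),s['grip_width'],s['t'])
np.save('pics/ww.npy',W)
c=np.cos(np.radians(-7));sn=np.sin(np.radians(-7))
def ext(Q):
    D=Q-[.621,-.1733,0];X=D[:,0]*c+D[:,1]*sn;Y=-D[:,0]*sn+D[:,1]*c
    m=(Q[:,2]>.066)&(Q[:,2]<.078)&(X>-.12)&(X<.088)&(abs(Y)<.062)
    print(m.sum(),np.percentile(X[m],[0,1,3,50,97,100]).round(4),np.percentile(Y[m],[1,99]).round(4),np.median(Q[m,2]))
    e=m&(X<np.percentile(X[m],1)+.08)
    h=np.histogram(X[m],np.arange(-.1,.1,.005));print(h[0])
Q=W.reshape(-1,3);ext(Q[np.isfinite(Q).all(1)]);ext(np.load('pics/pc.npz')['P'])
import glob;print(glob.glob('pics/*'))
E
```

```text
[ 6.49771036e-01 -4.65419602e-05  4.03820790e-01] [ 7.07119707e-01  7.07093382e-01 -6.21714247e-04 -5.31963915e-04] [[0.0, 1.0, -0.002], [1.0, -0.0, -0.0], [-0.0, -0.002, -1.0]] 0.0856397234886493 0.1
9711 [-0.0418 -0.0403 -0.0379  0.0208  0.0838  0.088 ] [-0.04    0.0541] 0.0716480374178814
[  0   0   0   0   0   0   0   0   0   0   0 117 412 400 395 393 386 389
 381 379 381 385 383 388 384 391 390 386 376 373 364 357 349 341 344 338
 326 203   0]
2534 [-0.0468 -0.041  -0.0377  0.0184  0.0774  0.0879] [-0.0509  0.054 ] 0.07149425944415144
[  0   0   0   0   0   0   0   0   0   0   2  33  91 106 104 108 100 111
 105 109 110 103 109 112 112 121 106 111 110 115 115 108 118  93  34  33
  33  22   0]
['pics/scene.npz', 'pics/ww.npy', 'pics/top.png', 'pics/scene_0.png', 'pics/pc.npz', 'pics/side.npz', 'pics/rail.npy', 'pics/wrist_10.png', 'pics/side_5.png', 'pics/wrist.npz']schema error: expected keys tx, ty, tz, wx, wy, wz, jaw
```

```bash
python3 -m jog '[{"tx":-16,"ty":-12,"tz":8,"wx":0,"wy":0,"wz":-0.145,"jaw":90},{"tx":-32,"ty":-24,"tz":16,"wx":0,"wy":0,"wz":-0.29,"jaw":90},{"tx":-48,"ty":-36,"tz":24,"wx":0,"wy":0,"wz":-0.435,"jaw":90},{"tx":-64,"ty":-48,"tz":32,"wx":0,"wy":0,"wz":-0.58,"jaw":90},{"tx":-80,"ty":-60,"tz":40,"wx":0,"wy":0,"wz":-0.725,"jaw":90},{"tx":-96,"ty":-72,"tz":48,"wx":0,"wy":0,"wz":-0.87,"jaw":90},{"tx":-112,"ty":-84,"tz":56,"wx":0,"wy":0,"wz":-1.015,"jaw":90},{"tx":-128,"ty":-96,"tz":64,"wx":0,"wy":0,"wz":-1.16,"jaw":90},{"tx":-145,"ty":-108,"tz":72,"wx":0,"wy":0,"wz":-1.305,"jaw":90},{"tx":-162,"ty":-118,"tz":80,"wx":0,"wy":0,"wz":-1.449,"jaw":90}]'
cat > st.py <<'E'
from h import *
from scipy.spatial.transform import Rotation as Ro
s=state();R=Ro.from_quat(s['tool_rot']).as_matrix()
print(s['t'],s['ee_pos'].round(4),R.round(3).tolist(),s['grip_width'],s['ft_force'].round(2))
c=np.cos(np.radians(-7));sn=np.sin(np.radians(-7));D=s['ee_pos']-[.621,-.1733,0]
print('sealer xy',D[0]*c+D[1]*sn,-D[0]*sn+D[1]*c)
E
python3 st.py
```

```text
t: 1.15
ee_pos: [0.5312, -0.1627, 0.3242]
tool_rot: [0.058, 0.998, -0.0, -0.0]
ft_force: [-0.2, 0.6, 0.1]
grip_width: 0.0557
finger_force: 0.0
1.15 [ 0.5312 -0.1627  0.3242] [[-0.993, 0.116, -0.001], [0.116, 0.993, 0.0], [0.001, -0.0, -1.0]] 0.05568946107552269 [-0.17  0.62  0.05]
sealer xy -0.09041925471308483 -0.0003789040154554297
```

```bash
python3 -m jog '[{"tx":0,"ty":0,"tz":25,"wx":0,"wy":0,"wz":0,"jaw":115},{"tx":0,"ty":0,"tz":50,"wx":0,"wy":0,"wz":0,"jaw":115},{"tx":0,"ty":0,"tz":75,"wx":0,"wy":0,"wz":0,"jaw":115},{"tx":0,"ty":0,"tz":95,"wx":0,"wy":0,"wz":0,"jaw":115},{"tx":0,"ty":0,"tz":105,"wx":0,"wy":0,"wz":0,"jaw":115},{"tx":0,"ty":0,"tz":112,"wx":0,"wy":0,"wz":0,"jaw":115},{"tx":0,"ty":0,"tz":118,"wx":0,"wy":0,"wz":0,"jaw":115},{"tx":0,"ty":0,"tz":122,"wx":0,"wy":0,"wz":0,"jaw":115},{"tx":0,"ty":0,"tz":122,"wx":0,"wy":0,"wz":0,"jaw":115},{"tx":0,"ty":0,"tz":122,"wx":0,"wy":0,"wz":0,"jaw":115}]'
python3 - <<'E'
from h import *
d=grab('wrist');K=d['camera_matrix'];z=d['depth'];v,u=np.mgrid[0:480,0:640]
P=np.stack([(u-K[0,2])/K[0,0]*z,-(v-K[1,2])/K[1,1]*z,-z,np.ones_like(z)],-1)@d['hand_eye'].T
P=P[...,:3][z>0]
m=(P[:,2]>.10)&(P[:,2]<.178)&(abs(P[:,0])<.03)
for sg in(1,-1):
    q=P[m&(sg*P[:,1]>.01)&(sg*P[:,1]<.07)]; print(len(q), q.min(0).round(4),q.max(0).round(4))
    t=q[q[:,2]>q[:,2].max()-.008]; print('tip',t.min(0).round(4),t.max(0).round(4))
E
python3 st.py; ls pics | grep wrist
```

```text
t: 2.15
ee_pos: [0.5322, -0.1621, 0.2032]
tool_rot: [0.061, 0.998, -0.0, 0.0]
ft_force: [-0.3, 0.0, -0.4]
grip_width: 0.0468
finger_force: 0.0
16503 [-0.0278  0.0102  0.1   ] [0.03  0.07  0.178]
tip [-0.0278  0.0232  0.17  ] [0.0299 0.0625 0.178 ]
16639 [-0.0233 -0.0664  0.1   ] [ 0.03  -0.01   0.178]
tip [-0.0233 -0.0573  0.17  ] [ 0.0298 -0.0234  0.178 ]
2.2 [ 0.5322 -0.1621  0.2032] [[-0.993, 0.122, 0.001], [0.122, 0.993, -0.0], [-0.001, -0.0, -1.0]] 0.04701346680006232 [-0.19 -0.3   0.43]
sealer xy -0.08946939708570732 0.00029463266681325866
wrist.npz
wrist_10.png
wrist_215.png
```

View pics/wrist_215.png

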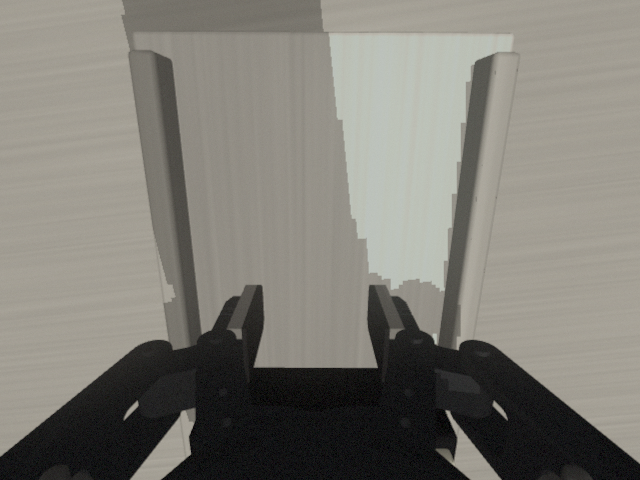

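The close wrist view shows the fingers standing between the rails, at (170,60) and (490,60). The tray's black near face is behind them at (310,385). First I'll crop the candidates to confirm.

```bash
python3 - <<'E'
from h import *
i=cv2.imread('pics/scene_0.png')[120:360,90:350]
cv2.imwrite('pics/crop.png',cv2.resize(i,None,fx=2.3,fy=2.3,interpolation=cv2.INTER_CUBIC))
E
```

```text
(no output)
```

View pics/crop.png

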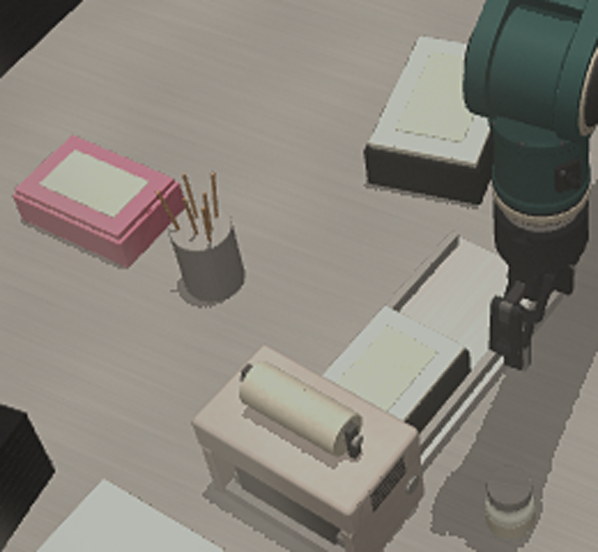

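The crop confirms it: the black tray with the white lid at (400,365) lies between the rails. The larger one at (430,120) and the pink one at (95,200) are the decoys. Now I'll push it.

```bash
python3 -m jog '[{"tx":-10,"ty":0,"tz":0,"wx":0,"wy":0,"wz":0,"jaw":115},{"tx":-20,"ty":0,"tz":0,"wx":0,"wy":0,"wz":0,"jaw":115},{"tx":-28,"ty":0,"tz":0,"wx":0,"wy":0,"wz":0,"jaw":115},{"tx":-33,"ty":0,"tz":0,"wx":0,"wy":0,"wz":0,"jaw":115},{"tx":-37,"ty":0,"tz":0,"wx":0,"wy":0,"wz":0,"jaw":115},{"tx":-41,"ty":0,"tz":0,"wx":0,"wy":0,"wz":0,"jaw":115},{"tx":-45,"ty":0,"tz":0,"wx":0,"wy":0,"wz":0,"jaw":115},{"tx":-49,"ty":0,"tz":0,"wx":0,"wy":0,"wz":0,"jaw":115},{"tx":-53,"ty":0,"tz":0,"wx":0,"wy":0,"wz":0,"jaw":115},{"tx":-57,"ty":0,"tz":0,"wx":0,"wy":0,"wz":0,"jaw":115}]'; python3 st.py
```

```text
t: 3.2
ee_pos: [0.5875, -0.1689, 0.2022]
tool_rot: [0.061, 0.998, 0.0, -0.003]
ft_force: [-6.2, 0.1, 4.3]
grip_width: 0.0466
finger_force: 3.1
3.2 [ 0.5875 -0.1689  0.2022] [[-0.993, 0.122, -0.005], [0.122, 0.993, 0.0], [0.005, -0.0, -1.0]] 0.04655599451624249 [-6.21  0.11  4.31]
sealer xy -0.033821691000856254 0.0002964633371283238
```

```bash
python3 -m jog '[{"tx":-4,"ty":0,"tz":0,"wx":0,"wy":0,"wz":0,"jaw":115},{"tx":-8,"ty":0,"tz":0,"wx":0,"wy":0,"wz":0,"jaw":115},{"tx":-12,"ty":0,"tz":0,"wx":0,"wy":0,"wz":0,"jaw":115},{"tx":-16,"ty":0,"tz":0,"wx":0,"wy":0,"wz":0,"jaw":115},{"tx":-20,"ty":0,"tz":0,"wx":0,"wy":0,"wz":0,"jaw":115},{"tx":-23,"ty":0,"tz":0,"wx":0,"wy":0,"wz":0,"jaw":115},{"tx":-26,"ty":0,"tz":0,"wx":0,"wy":0,"wz":0,"jaw":115},{"tx":-29,"ty":0,"tz":0,"wx":0,"wy":0,"wz":0,"jaw":115},{"tx":-31,"ty":0,"tz":0,"wx":0,"wy":0,"wz":0,"jaw":115},{"tx":-33,"ty":0,"tz":0,"wx":0,"wy":0,"wz":0,"jaw":115}]'; python3 st.py
```

```text
t: 4.2
ee_pos: [0.6202, -0.1729, 0.2022]
tool_rot: [0.061, 0.998, 0.0, -0.003]
ft_force: [-6.3, 1.7, 4.5]
grip_width: 0.0468
finger_force: 3.2
4.2 [ 0.6202 -0.1729  0.2022] [[-0.993, 0.122, -0.005], [0.122, 0.993, 0.0], [0.005, -0.0, -1.0]] 0.0467641476724579 [-6.33  1.73  4.5 ]
sealer xy -0.000834240687332285 0.00032673320692417387
```

```bash
python3 -m jog '[{"tx":-2,"ty":0,"tz":0,"wx":0,"wy":0,"wz":0,"jaw":115},{"tx":-4,"ty":0,"tz":0,"wx":0,"wy":0,"wz":0,"jaw":115},{"tx":-5,"ty":0,"tz":0,"wx":0,"wy":0,"wz":0,"jaw":115},{"tx":-6,"ty":0,"tz":0,"wx":0,"wy":0,"wz":0,"jaw":115},{"tx":-7,"ty":0,"tz":0,"wx":0,"wy":0,"wz":0,"jaw":115},{"tx":-8,"ty":0,"tz":0,"wx":0,"wy":0,"wz":0,"jaw":115},{"tx":-9,"ty":0,"tz":0,"wx":0,"wy":0,"wz":0,"jaw":115},{"tx":-9,"ty":0,"tz":0,"wx":0,"wy":0,"wz":0,"jaw":115},{"tx":-9,"ty":0,"tz":0,"wx":0,"wy":0,"wz":0,"jaw":115},{"tx":-9,"ty":0,"tz":0,"wx":0,"wy":0,"wz":0,"jaw":115}]'; python3 st.py
```

```text
t: 5.2
ee_pos: [0.6293, -0.174, 0.2022]
tool_rot: [0.061, 0.998, 0.0, -0.002]
ft_force: [-5.5, 1.0, 3.0]
grip_width: 0.047
finger_force: 2.6
5.2 [ 0.6293 -0.174   0.2022] [[-0.993, 0.122, -0.004], [0.122, 0.993, 0.0], [0.004, -0.0, -1.0]] 0.04697715410052008 [-5.5   0.96  3.  ]
sealer xy 0.0083264710150009 0.0003227266157457627
```

Not against the stop yet, because the force hasn't risen. I'll push on in 1 mm steps.

```bash
python3 -m jog '[{"tx":-0.5,"ty":0,"tz":0,"wx":0,"wy":0,"wz":0,"jaw":115},{"tx":-1,"ty":0,"tz":0,"wx":0,"wy":0,"wz":0,"jaw":115},{"tx":-1.5,"ty":0,"tz":0,"wx":0,"wy":0,"wz":0,"jaw":115},{"tx":-2,"ty":0,"tz":0,"wx":0,"wy":0,"wz":0,"jaw":115},{"tx":-2.5,"ty":0,"tz":0,"wx":0,"wy":0,"wz":0,"jaw":115},{"tx":-3,"ty":0,"tz":0,"wx":0,"wy":0,"wz":0,"jaw":115},{"tx":-3.5,"ty":0,"tz":0,"wx":0,"wy":0,"wz":0,"jaw":115},{"tx":-4,"ty":0,"tz":0,"wx":0,"wy":0,"wz":0,"jaw":115},{"tx":-4,"ty":0,"tz":0,"wx":0,"wy":0,"wz":0,"jaw":115},{"tx":-4,"ty":0,"tz":0,"wx":0,"wy":0,"wz":0,"jaw":115}]'; python3 st.py
```

```text
t: 6.2
ee_pos: [0.6311, -0.1742, 0.2022]
tool_rot: [0.061, 0.998, 0.0, -0.006]
ft_force: [-15.2, 2.7, 11.7]
grip_width: 0.0469
finger_force: 7.9
6.2 [ 0.6311 -0.1742  0.2022] [[-0.992, 0.122, -0.012], [0.122, 0.993, 0.001], [0.012, -0.0, -1.0]] 0.04692280418429022 [-15.25   2.65  11.66]
sealer xy 0.010158645590758202 0.0003644508907583422
```

The push force jumped to about 15 N and the motion stalled at the expected position, so the tray is home. Next I'll back off, lift and move over to the pod.

```bash
python3 -m jog '[{"tx":8,"ty":0,"tz":0,"wx":0,"wy":0,"wz":0,"jaw":115},{"tx":25,"ty":0,"tz":0,"wx":0,"wy":0,"wz":0,"jaw":115},{"tx":45,"ty":0,"tz":-5,"wx":0,"wy":0,"wz":0,"jaw":115},{"tx":60,"ty":0,"tz":-35,"wx":0,"wy":0,"wz":0,"jaw":115},{"tx":75,"ty":10,"tz":-70,"wx":0,"wy":0,"wz":0,"jaw":115},{"tx":90,"ty":40,"tz":-100,"wx":0,"wy":0,"wz":0.02,"jaw":115},{"tx":100,"ty":80,"tz":-120,"wx":0,"wy":0,"wz":0.04,"jaw":115},{"tx":105,"ty":120,"tz":-120,"wx":0,"wy":0,"wz":0.06,"jaw":115},{"tx":110,"ty":160,"tz":-120,"wx":0,"wy":0,"wz":0.08,"jaw":115},{"tx":117,"ty":190,"tz":-120,"wx":0,"wy":0,"wz":0.103,"jaw":115}]'; python3 st.py
python3 - <<'E'
from h import *
P=cloud(grab('side')).reshape(-1,3);P=P[np.isfinite(P).all(1)]
c=np.cos(np.radians(-7));sn=np.sin(np.radians(-7));D=P-[.621,-.1733,0];X=D[:,0]*c+D[:,1]*sn;Y=-D[:,0]*sn+D[:,1]*c
m=(P[:,2]>.066)&(P[:,2]<.078)&(X>-.12)&(X<.088)&(abs(Y)<.062)
print(m.sum(),np.percentile(X[m],[0,1,3,50]).round(4))
E
```

```text
t: 7.2
ee_pos: [0.5413, 0.0311, 0.3234]
tool_rot: [0.112, 0.994, 0.001, 0.001]
ft_force: [0.9, -0.2, -0.2]
grip_width: 0.0467
finger_force: 0.0
7.2 [0.5413 0.0311 0.3234] [[-0.975, 0.222, 0.002], [0.222, 0.975, 0.001], [-0.002, 0.002, -1.0]] 0.04665809162926788 [ 0.87 -0.22 -0.24]
sealer xy -0.10396628939940353 0.19314604014773717
482 [0.0196 0.0214 0.0231 0.054 ]
```

```bash
python3 -m jog '[{"tx":4,"ty":35,"tz":0,"wx":0,"wy":0,"wz":0,"jaw":115},{"tx":8,"ty":70,"tz":0,"wx":0,"wy":0,"wz":0,"jaw":115},{"tx":12,"ty":105,"tz":0,"wx":0,"wy":0,"wz":0,"jaw":115},{"tx":15,"ty":130,"tz":0,"wx":0,"wy":0,"wz":0,"jaw":115},{"tx":16,"ty":145,"tz":0,"wx":0,"wy":0,"wz":0,"jaw":115},{"tx":16,"ty":155,"tz":0,"wx":0,"wy":0,"wz":0,"jaw":115},{"tx":16,"ty":155,"tz":0,"wx":0,"wy":0,"wz":0,"jaw":115},{"tx":16,"ty":155,"tz":0,"wx":0,"wy":0,"wz":0,"jaw":115},{"tx":16,"ty":155,"tz":0,"wx":0,"wy":0,"wz":0,"jaw":115},{"tx":16,"ty":155,"tz":0,"wx":0,"wy":0,"wz":0,"jaw":115}]'
cat > w.py <<'E'
from h import *
s=state();d=grab('wrist');K=d['camera_matrix'];z=d['depth'];v,u=np.mgrid[0:480,0:640]
P=(np.stack([(u-K[0,2])/K[0,0]*z,-(v-K[1,2])/K[1,1]*z,-z,np.ones_like(z)],-1)@d['hand_eye'].T)[...,:3]
np.savez('pics/wt.npz',P=P,c=d['color']);h=s['ee_pos'][2]-P[...,2]
def mr(m): return [np.round(a,1) for a in cv2.minAreaRect((P[m][:,:2]*1000).astype(np.float32))],m.sum(),np.median(h[m]).round(4)
near=(z>0)&(abs(P[...,0])<.08)
for n,m in dict(ridge=near&(h>.079)&(h<.087)&(abs(P[...,1])<.02),p=near&(h>.069)&(h<.078)&(P[...,1]>.008)&(P[...,1]<.06),n=near&(h>.069)&(h<.078)&(P[...,1]<-.008)&(P[...,1]>-.06)).items(): print(n,mr(m) if m.sum() else 0)
E
python3 w.py; python3 st.py; ls -t pics|head -3
```

```text
t: 8.25
ee_pos: [0.5603, 0.1816, 0.3227]
tool_rot: [0.113, 0.994, -0.0, 0.0]
ft_force: [0.7, -0.9, 0.0]
grip_width: 0.0471
finger_force: 0.0
ridge ([array([3.5, 8.5]), array([ 9.6, 70. ]), np.float64(89.0)], np.int64(1581), np.float64(0.0815))
p ([array([17.4, 33. ]), array([29.3, 58.1]), np.float64(66.7)], np.int64(1513), np.float64(0.0736))
n ([array([  3.3, -21.7]), array([28.9, 27.4]), np.float64(0.8)], np.int64(1462), np.float64(0.0734))
8.3 [0.5603 0.1819 0.3227] [[-0.975, 0.224, 0.0], [0.224, 0.975, -0.0], [-0.0, -0.0, -1.0]] 0.04679087748826052 [-0.16  0.25 -0.86]
sealer xy -0.10353801002211167 0.34516367430035166
wt.npz
wrist_825.png
wrist.npz
```

The wrist cloud gives the ridge as 70 x 9.6 mm at height 81.5 and the caps at 73.5 mm, which matches the description. The offset is +3.4 and +8.4 mm, so I'll centre and descend to just above the caps.

```bash
python3 -m jog '[{"tx":3.4,"ty":8.4,"tz":5,"wx":0,"wy":0,"wz":-0.017,"jaw":115},{"tx":3.4,"ty":8.4,"tz":20,"wx":0,"wy":0,"wz":-0.017,"jaw":115},{"tx":3.4,"ty":8.4,"tz":35,"wx":0,"wy":0,"wz":-0.017,"jaw":115},{"tx":3.4,"ty":8.4,"tz":48,"wx":0,"wy":0,"wz":-0.017,"jaw":115},{"tx":3.4,"ty":8.4,"tz":57,"wx":0,"wy":0,"wz":-0.017,"jaw":115},{"tx":3.4,"ty":8.4,"tz":63,"wx":0,"wy":0,"wz":-0.017,"jaw":115},{"tx":3.4,"ty":8.4,"tz":66,"wx":0,"wy":0,"wz":-0.017,"jaw":115},{"tx":3.4,"ty":8.4,"tz":66,"wx":0,"wy":0,"wz":-0.017,"jaw":115},{"tx":3.4,"ty":8.4,"tz":66,"wx":0,"wy":0,"wz":-0.017,"jaw":115},{"tx":3.4,"ty":8.4,"tz":66,"wx":0,"wy":0,"wz":-0.017,"jaw":115}]'
python3 w.py; python3 st.py; ls -t pics|head -3
```

```text
t: 9.3
ee_pos: [0.5589, 0.1919, 0.2573]
tool_rot: [0.104, 0.995, 0.0, 0.001]
ft_force: [-0.6, 0.0, 0.2]
grip_width: 0.0466
finger_force: 0.0
ridge ([array([-0.1, -1.5]), array([10. , 70.5]), np.float64(89.6)], np.int64(2898), np.float64(0.0814))
p ([array([ 2.1, 27.3]), array([29.5, 25.9]), np.float64(61.5)], np.int64(1993), np.float64(0.0734))
n ([array([  2.3, -30.5]), array([25.2, 29.3]), np.float64(18.8)], np.int64(1921), np.float64(0.0733))
9.35 [0.5589 0.192  0.2573] [[-0.978, 0.206, 0.001], [0.206, 0.978, 0.0], [-0.001, 0.001, -1.0]] 0.04667380801133421 [ 0.16  0.23 -0.03]
sealer xy -0.10614495894038437 0.35497624098302155
wt.npz
wrist_930.png
wrist.npz
```

View pics/wrist_930.png

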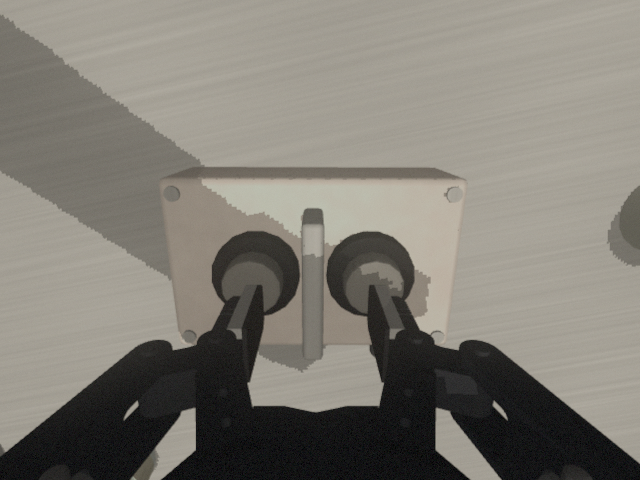

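The fingertips stand over the two caps, at (252,285) and (375,285), with the ridge at (313,285) between them. I'll correct y by -1.5 mm and feel downward.

```bash
python3 -m jog '[{"tx":0,"ty":-1.5,"tz":3,"wx":0,"wy":0,"wz":0,"jaw":115},{"tx":0,"ty":-1.5,"tz":6,"wx":0,"wy":0,"wz":0,"jaw":115},{"tx":0,"ty":-1.5,"tz":8,"wx":0,"wy":0,"wz":0,"jaw":115},{"tx":0,"ty":-1.5,"tz":10,"wx":0,"wy":0,"wz":0,"jaw":115},{"tx":0,"ty":-1.5,"tz":12,"wx":0,"wy":0,"wz":0,"jaw":115},{"tx":0,"ty":-1.5,"tz":13,"wx":0,"wy":0,"wz":0,"jaw":115},{"tx":0,"ty":-1.5,"tz":14,"wx":0,"wy":0,"wz":0,"jaw":115},{"tx":0,"ty":-1.5,"tz":15,"wx":0,"wy":0,"wz":0,"jaw":115},{"tx":0,"ty":-1.5,"tz":16,"wx":0,"wy":0,"wz":0,"jaw":115},{"tx":0,"ty":-1.5,"tz":16,"wx":0,"wy":0,"wz":0,"jaw":115}]'; python3 st.py
```

```text
t: 10.35
ee_pos: [0.5584, 0.1904, 0.2408]
tool_rot: [0.104, 0.995, -0.0, 0.0]
ft_force: [-2.4, -0.6, 5.0]
grip_width: 0.0469
finger_force: 2.5
10.35 [0.5584 0.1904 0.2408] [[-0.978, 0.206, 0.0], [0.206, 0.978, -0.0], [-0.0, -0.0, -1.0]] 0.04688214004736819 [-2.4  -0.57  5.  ]
sealer xy -0.10647890731201981 0.3533894492904589
```

The 5 N total means both caps are about 4 mm down. I'll press on to the end of travel.

```bash
python3 -m jog '[{"tx":0,"ty":0,"tz":1,"wx":0,"wy":0,"wz":0,"jaw":115},{"tx":0,"ty":0,"tz":2,"wx":0,"wy":0,"wz":0,"jaw":115},{"tx":0,"ty":0,"tz":3,"wx":0,"wy":0,"wz":0,"jaw":115},{"tx":0,"ty":0,"tz":4,"wx":0,"wy":0,"wz":0,"jaw":115},{"tx":0,"ty":0,"tz":5,"wx":0,"wy":0,"wz":0,"jaw":115},{"tx":0,"ty":0,"tz":5.5,"wx":0,"wy":0,"wz":0,"jaw":115},{"tx":0,"ty":0,"tz":6,"wx":0,"wy":0,"wz":0,"jaw":115},{"tx":0,"ty":0,"tz":6.5,"wx":0,"wy":0,"wz":0,"jaw":115},{"tx":0,"ty":0,"tz":6.5,"wx":0,"wy":0,"wz":0,"jaw":115},{"tx":0,"ty":0,"tz":6.5,"wx":0,"wy":0,"wz":0,"jaw":115}]'; python3 st.py; python3 w.py
```

```text
t: 11.35
ee_pos: [0.5584, 0.1906, 0.2368]
tool_rot: [0.104, 0.995, -0.0, 0.0]
ft_force: [-8.8, -3.1, 23.8]
grip_width: 0.0469
finger_force: 11.5
11.35 [0.5584 0.1906 0.2368] [[-0.978, 0.206, 0.001], [0.206, 0.978, -0.001], [-0.001, -0.001, -1.0]] 0.04689415720288799 [-8.82 -3.1  23.84]
sealer xy -0.10650890695784343 0.3535534958207041
ridge ([array([0. , 0.2]), array([69.5, 10. ]), np.float64(0.2)], np.int64(3694), np.float64(0.0814))
p ([array([ 1.1, 24.7]), array([22.5, 13.8]), np.float64(36.6)], np.int64(397), np.float64(0.0743))
n ([array([  1.3, -24.9]), array([13.3, 22.2]), np.float64(52.9)], np.int64(387), np.float64(0.0741))
```

```bash
python3 - <<'E'
from h import *
q=np.load('pics/wt.npz');P=q['P'];h=.2368-P[...,2]
for s in(1,-1):
    m=(abs(P[...,0])<.016)&(s*P[...,1]>.016)&(s*P[...,1]<.045)&(h>.055)&(h<.08); print(np.histogram(h[m],np.arange(.055,.081,.0015)))
E
python3 -m jog '[{"tx":0,"ty":0,"tz":0,"wx":0,"wy":0,"wz":0,"jaw":115},{"tx":0,"ty":0,"tz":0,"wx":0,"wy":0,"wz":0,"jaw":115},{"tx":0,"ty":0,"tz":0,"wx":0,"wy":0,"wz":0,"jaw":115},{"tx":0,"ty":0,"tz":0,"wx":0,"wy":0,"wz":0,"jaw":115},{"tx":0,"ty":0,"tz":0,"wx":0,"wy":0,"wz":0,"jaw":115},{"tx":0,"ty":0,"tz":0,"wx":0,"wy":0,"wz":0,"jaw":115},{"tx":0,"ty":0,"tz":0,"wx":0,"wy":0,"wz":0,"jaw":115},{"tx":0,"ty":0,"tz":0,"wx":0,"wy":0,"wz":0,"jaw":115},{"tx":0,"ty":0,"tz":0,"wx":0,"wy":0,"wz":0,"jaw":115},{"tx":0,"ty":0,"tz":0,"wx":0,"wy":0,"wz":0,"jaw":115}]'
```

```text
(array([  0,   0,   0,  96, 678, 260, 806, 584,  34,  32,  56,  69,  57,
        77,  84,  85,  51]), array([0.055 , 0.0565, 0.058 , 0.0595, 0.061 , 0.0625, 0.064 , 0.0655,
       0.067 , 0.0685, 0.07  , 0.0715, 0.073 , 0.0745, 0.076 , 0.0775,
       0.079 , 0.0805]))
(array([  0,   0,   0, 128, 681, 228, 926, 467,  32,  37,  46,  59,  73,
        80,  80,  84,  62]), array([0.055 , 0.0565, 0.058 , 0.0595, 0.061 , 0.0625, 0.064 , 0.0655,
       0.067 , 0.0685, 0.07  , 0.0715, 0.073 , 0.0745, 0.076 , 0.0775,
       0.079 , 0.0805]))
t: 12.4
ee_pos: [0.5584, 0.1906, 0.2368]
tool_rot: [0.104, 0.995, -0.0, 0.0]
ft_force: [-7.2, -2.4, 23.4]
grip_width: 0.0466
finger_force: 11.5
```

```bash
python3 -m jog '[{"tx":0,"ty":0,"tz":0,"wx":0,"wy":0,"wz":0,"jaw":115},{"tx":0,"ty":0,"tz":0,"wx":0,"wy":0,"wz":0,"jaw":115},{"tx":0,"ty":0,"tz":0,"wx":0,"wy":0,"wz":0,"jaw":115},{"tx":0,"ty":0,"tz":0,"wx":0,"wy":0,"wz":0,"jaw":115},{"tx":0,"ty":0,"tz":0,"wx":0,"wy":0,"wz":0,"jaw":115},{"tx":0,"ty":0,"tz":0,"wx":0,"wy":0,"wz":0,"jaw":115},{"tx":0,"ty":0,"tz":0,"wx":0,"wy":0,"wz":0,"jaw":115},{"tx":0,"ty":0,"tz":0,"wx":0,"wy":0,"wz":0,"jaw":115},{"tx":0,"ty":0,"tz":0,"wx":0,"wy":0,"wz":0,"jaw":115},{"tx":0,"ty":0,"tz":0,"wx":0,"wy":0,"wz":0,"jaw":115}]'
```

```text
t: 13.4
ee_pos: [0.5584, 0.1906, 0.2368]
tool_rot: [0.104, 0.995, -0.0, 0.0]
ft_force: [-7.9, -3.0, 23.7]
grip_width: 0.0471
finger_force: 11.5
```

```bash
python3 -m jog '[{"tx":0,"ty":0,"tz":0,"wx":0,"wy":0,"wz":0,"jaw":115},{"tx":0,"ty":0,"tz":0,"wx":0,"wy":0,"wz":0,"jaw":115},{"tx":0,"ty":0,"tz":0,"wx":0,"wy":0,"wz":0,"jaw":115},{"tx":0,"ty":0,"tz":0,"wx":0,"wy":0,"wz":0,"jaw":115},{"tx":0,"ty":0,"tz":0,"wx":0,"wy":0,"wz":0,"jaw":115},{"tx":0,"ty":0,"tz":0,"wx":0,"wy":0,"wz":0,"jaw":115},{"tx":0,"ty":0,"tz":0,"wx":0,"wy":0,"wz":0,"jaw":115},{"tx":0,"ty":0,"tz":0,"wx":0,"wy":0,"wz":0,"jaw":115},{"tx":0,"ty":0,"tz":0,"wx":0,"wy":0,"wz":0,"jaw":115},{"tx":0,"ty":0,"tz":0,"wx":0,"wy":0,"wz":0,"jaw":115}]'
```

```text
t: 14.4
ee_pos: [0.5584, 0.1906, 0.2368]
tool_rot: [0.104, 0.995, -0.0, 0.0]
ft_force: [-7.5, -3.7, 22.6]
grip_width: 0.0471
finger_force: 11.5
```

Both caps sat at about 65.5 mm, which is fully down, and were held for over 3 s. I'll let go straight up and draw clear.

```bash
python3 -m jog '[{"tx":0,"ty":0,"tz":-4,"wx":0,"wy":0,"wz":0,"jaw":115},{"tx":0,"ty":0,"tz":-8,"wx":0,"wy":0,"wz":0,"jaw":115},{"tx":0,"ty":0,"tz":-14,"wx":0,"wy":0,"wz":0,"jaw":115},{"tx":0,"ty":0,"tz":-25,"wx":0,"wy":0,"wz":0,"jaw":115},{"tx":0,"ty":0,"tz":-45,"wx":0,"wy":0,"wz":0,"jaw":115},{"tx":0,"ty":0,"tz":-65,"wx":0,"wy":0,"wz":0,"jaw":115},{"tx":0,"ty":0,"tz":-85,"wx":0,"wy":0,"wz":0,"jaw":115},{"tx":0,"ty":0,"tz":-100,"wx":0,"wy":0,"wz":0,"jaw":115},{"tx":0,"ty":0,"tz":-110,"wx":0,"wy":0,"wz":0,"jaw":115},{"tx":0,"ty":0,"tz":-110,"wx":0,"wy":0,"wz":0,"jaw":115}]'; python3 w.py
python3 - <<'E'
from h import *
P=cloud(grab('side')).reshape(-1,3);P=P[np.isfinite(P).all(1)]
c=np.cos(np.radians(-7));sn=np.sin(np.radians(-7));D=P-[.621,-.1733,0];X=D[:,0]*c+D[:,1]*sn;Y=-D[:,0]*sn+D[:,1]*c
m=(P[:,2]>.066)&(P[:,2]<.078)&(X>-.12)&(X<.088)&(abs(Y)<.062)
print(m.sum(),np.percentile(X[m],[0,1,3,50]).round(4))
E
```

```text
t: 15.4
ee_pos: [0.5588, 0.1905, 0.3456]
tool_rot: [0.104, 0.995, 0.0, 0.001]
ft_force: [1.0, -0.4, -1.1]
grip_width: 0.047
finger_force: 0.0
ridge ([array([ 0.6, -0. ]), array([ 9.7, 69.5]), np.float64(89.6)], np.int64(1319), np.float64(0.0815))
p ([array([ 0.8, 30. ]), array([28.8, 29.2]), np.float64(84.0)], np.int64(1241), np.float64(0.0735))
n ([array([  1. , -29.6]), array([28.8, 28.6]), np.float64(76.9)], np.int64(1241), np.float64(0.0734))
481 [0.0188 0.0205 0.0231 0.0539]
```

Both caps are up again at 73.5 mm, the tray is still home and the robot is clear.

```bash
python3 -c "
from rig import *
print(job_done())"
```

```text
the job is handed in; nothing more can be done
None
```

I pushed the tray home against the back stop, held both start buttons fully down together for over 3 s, released them and drew clear, then handed the job in; the hand-in call returned no verdict.

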